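# Open the pipe-flaring kit case by its two push-button catches

## Task

Open the red kit case on the bench: with one fingertip on each, press its two black catch buttons right down together and keep both down until the lid has sprung up past the catches, then let go and finish with the lid standing fully open and the buttons back up. Only touch the case, do not pick it up or shove it along the bench, and leave the other things where they are.

Things in the scene. Friction and masses are not known exactly. Their poses are not given: they have to be found in the camera images.
- case: Red plastic kit case, shut, 2 kg, loose. Origin: underside, on its centre line; x from button side to hinge side, y across, z up. Tub and lid: x -70 to +90, y -120 to +120 mm, seam at z 50, lid top z 78. In front a catch block: x -118 to -74, y -65 to +65, top z 60 mm. Low black carrying handle in front of it to x -148, z 12 to 24 mm.
- left_button_top (a point): Centre of the top of the left catch button (case x -98, y +31, z 70 mm when up): ribbed black pad, 32 mm along case x by 27 mm along y, 10 mm proud of the block. Its centre is 28 mm in front of the lid's front wall, which rises 8 mm above it. The two pads are 62 mm apart centre to centre, 35 mm clear between. Axes as the case.
- right_button_top (a point): Centre of the top of the right catch button (case x -98, y -31, z 70 mm when up), same as the left one.
- left_button (a joint): Travel of the left button, m: 0 up, 0.007 right down. Goes straight down against its spring, 1.5 N to start, 5 N at the bottom, and comes back up by itself. Draws its catch clear from 5 mm down. One button alone frees nothing: the other catch still holds the lid.
- right_button (a joint): Travel of the right button in m, the same as the left one.
- lid (a joint): Angle of the lid, rad, about its far-side hinge (case x +90, z 50 mm): 0 shut, 1.05 open at its stop. Sprung and damped: with both buttons down it rises by itself, about 4 to 6 s to the stop. Until 0.14 rad a catch can still hold it (half latch); from 0.15 it is past. At about 0.4 it may rest lightly (2 N) on a hand still over the buttons.
- lid_front (a point): Middle of the upper front edge of the lid (case x -70, y 0, z 78 mm when shut); it moves with the lid.
- offcut: Loose wooden offcut, 130 x 60 x 30 mm, lying beside the case; origin at the centre of its underside. To be left alone.
- tub: Loose orange paste tub with a white lid, 72 mm across and 75 mm tall; origin at the centre of its underside. To be left alone.
- driver: Loose screwdriver with a black handle, 190 mm long, lying beside the case; origin under its middle. To be left alone.
- torch: Loose hand torch on a yellow gas bottle, 68 mm across and 235 mm tall, its burner pipe leaning out 65 mm at the top; origin at the centre of its underside. To be left alone.

How it is judged:
By the outcome, as a careful person would: the job done as asked, in the order asked, and still so for the second after the job is handed in, with the robot touching nothing.
It also fails if it takes over 35 s, if anything falls off the work surface, if the arm or the gripper's body presses on something with over 40 N, if the wrist force passes 120 N, or if a joint passes its speed limit or range.

## Robot

A 6-joint arm with a two-finger parallel gripper is mounted at the origin on the work surface. World frame = base frame: x ahead of the robot, y to its left, z up, the work surface at z = 0. Lengths are in m, angles in rad, forces in N, time in s.
With the tool pointing down it reaches from about 0.325 to 0.775 m from the base axis. Payload 5.5 kg.
Tool frame: the origin (TCP) lies between the finger pads; the fingertips stand 8 mm ahead of it and the grasp point (between the pads) lies 11 mm behind it (tcp_to_tips is the distance from the TCP to the fingertips, in m); z points along the fingers, y is the direction in which the jaws open and shut (so a half turn about z gives the same grasp; the last joint's range is limited). The gripper opens to 88 mm and grips with 3 to 60 N. Pads are 20 mm wide; open, the fingers measure 115 mm over their backs; the gripper's body (75 mm by 178 mm) begins 61 mm behind the grasp point.
Start: joints at [-1.318, 0.091, 1.231, -0, 1.82, -0.057], TCP at [0.183, -0.571, 0.231] pointing down, gripper open.
Joint ranges: [-2.87, 2.87], [-0.86, 2.18], [0.17, 2.46], [-1.51, 4.65], [0.06, 2.69], [-2.65, 2.65]. Speed limits (rad/s): [2.57, 2.57, 3.01, 3.14, 3.14, 3.14].

## Interface

Orientations are given as a unit quaternion [w, x, y, z].
In Python, from bench import * gives the robot as it stands. Calls block until the motion is done:
- move_to(position, orientation): joint-space move of the TCP to a pose.
- move_l(position, speed=0.15, orientation=None): straight line of the TCP; orientation=None keeps the orientation; speed is the mean speed in m/s.
- movej(angles): joint-space move.
- gripper_open() and close(): open the fingers fully, or close them until they stop; the grip force is fixed at half the most.
- hold(seconds).
- inverse_kinematics(position, orientation): joint angles nearest the present ones, or None.
- state(): the state.
- get_image(name): name is "scene" or "top"; returns a dict with "frame" (480x640x3 uint8, blue, green, red), "depth" (480x640 float32, m along the optical axis (not along the pixel's ray), 0 where there is no reading), "camera_matrix" (3x3 intrinsics, pixels), "view" (4x4, takes a point from world to camera coordinates). Camera axes: x right, y up, looking along -z (the intrinsics and any distortion apply to the point x, -y, -z); pixel columns grow to the right and rows downward; lengths in m; the calibration is good to about 2 mm. A picture is of the moment at which its call begins.
A pose or a line that the arm cannot do raises IKError and nothing moves.
- job_done(): hands the job in, once; it reports no verdict.
The state is a dict: "time": time; "joint_pos": joint angles; "dq": joint speeds; "joint_torque": joint torques, N m; "ee_pos": TCP position; "ee_rot": TCP orientation; "ft_force": force on the tool from outside, world axes, zero at the start; "moment": the same for the moment, N m; "finger_gap": finger opening in m.
Only numpy, scipy, OpenCV 4.12 (cv2) and the standard library are available. Lean on these libraries where they do the work, as an engineer would, in place of code of your own. Each camera call takes 0.05 s, during which the arm holds its last target. There are 200 camera calls.

## Working session

There is one attempt and no reset: what is moved stays moved. The work goes in short steps, each a Python script; the robot and the scene stay as the last script left them, time stands still between calls to the robot, and variables do not carry over. Pictures are saved under pics/ and viewed, about 8 in all and at most 12, crops included, and the job is handed in when it is done.

```bash
mkdir -p pics; cat > h.py <<'E'
import numpy as np, cv2
from bench import *
def cloud(im):
    K=np.array(im["camera_matrix"]);V=np.array(im["view"]);d=im["depth"]
    v,u=np.mgrid[:480,:640]
    c=np.stack([(u-K[0,2])/K[0,0]*d,-(v-K[1,2])/K[1,1]*d,-d,np.ones_like(d)],-1)
    return (c@np.linalg.inv(V).T)[...,:3]
E
python3 - <<'E'
from h import *
ims={n:get_image(n) for n in("scene","top")}
for n,i in ims.items(): cv2.imwrite(f"pics/{n}0.png",i["frame"]); print(n,np.linalg.inv(i["view"]).round(3).tolist(),np.array(i["camera_matrix"]).round(1).tolist(),[k for k in i])
i=ims["top"];P=cloud(i);np.savez("/tmp/top.npz",P=P,f=i["frame"]);np.savez("/tmp/scene.npz",P=cloud(ims["scene"]),f=ims["scene"]["frame"])
print(state())
E
```

```text
scene [[0.697, -0.54, 0.472, 1.021], [0.717, 0.534, -0.448, -0.376], [-0.01, 0.651, 0.759, 0.773], [0.0, 0.0, 0.0, 1.0]] [[586.7, 0.0, 326.1], [0.0, 586.7, 249.3], [0.0, 0.0, 1.0]] ['frame', 'depth', 'camera_matrix', 'view']
top [[0.02, 0.995, -0.096, 0.481], [-1.0, 0.02, 0.002, 0.044], [0.004, 0.096, 0.995, 1.161], [0.0, 0.0, 0.0, 1.0]] [[573.8, 0.0, 325.7], [0.0, 573.8, 233.9], [0.0, 0.0, 1.0]] ['frame', 'depth', 'camera_matrix', 'view']
{'time': 0.1, 'joint_pos': array([-1.31766641e+00,  9.17992809e-02,  1.23175630e+00, -4.25035785e-08,
        1.81978632e+00, -5.67067417e-02]), 'dq': array([ 0.00189753, -0.00081739, -0.005165  , -0.00098311,  0.00015781,
       -0.00090365]), 'joint_torque': array([ 3.60323982e-03, -4.47855699e+01, -4.07569206e+01,  7.02240667e-02,
        2.84941663e-02, -1.19160118e-04]), 'ee_pos': array([ 0.1828748 , -0.57119412,  0.2296157 ]), 'ee_rot': array([-8.70408880e-04,  9.88023759e-01,  1.54299344e-01, -8.57808508e-05]), 'ft_force': array([-0.35218817,  1.01282585,  0.03420672]), 'moment': array([-0.00616787,  0.01825781, -0.04263798]), 'finger_gap': 0.08793817002377356}
```

View pics/top0.png

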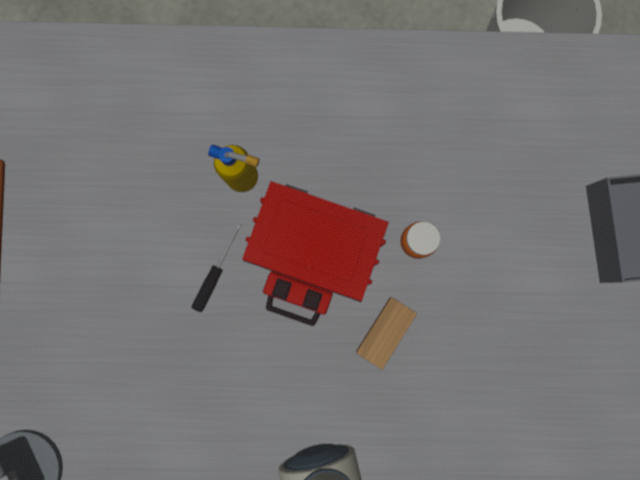

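View pics/scene0.png

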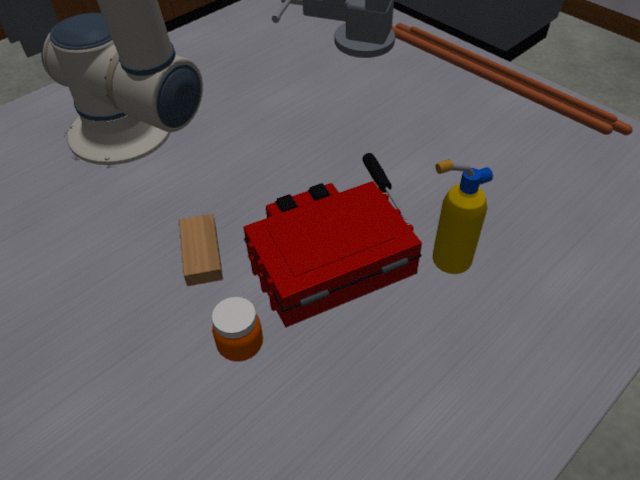

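The full opening (88 mm inside) straddles the 89 mm over both buttons, so I need a partial opening. I'll check the interface's documented signatures and measure the case in the same step.

```bash
cat >> h.py <<'E'
A=np.radians(-18); EX=np.array([np.cos(A),np.sin(A)]); EY=np.array([-np.sin(A),np.cos(A)])
MID=np.array([.4704,.0948])
def Q(delta):  # jaw axis = case y axis + delta deg
    p=np.radians((72+delta+90)/2); return [0,np.cos(p),np.sin(p),0]
def proj(im,p):
    K=np.array(im["camera_matrix"]);c=np.array(im["view"])@np.r_[p,1]
    return np.array([K[0,2]+K[0,0]*c[0]/-c[2],K[1,2]-K[1,1]*c[1]/-c[2]])
E
python3 - <<'E'
from h import *
move_to([*MID,.17],Q(12))
move_l([*MID,.089],.1)
s=state();print(s["time"],s["ee_pos"],s["ee_rot"],s["ft_force"],s["finger_gap"],s["joint_pos"].round(2))
i=get_image("scene");np.savez("/tmp/s1.npz",P=cloud(i),f=i["frame"])
cv2.imwrite("pics/s1.png",cv2.resize(i["frame"][110:260,230:400],None,fx=4,fy=4,interpolation=cv2.INTER_CUBIC))
i=get_image("top");cv2.imwrite("pics/t1.png",cv2.resize(i["frame"][240:340,240:360],None,fx=5,fy=5,interpolation=cv2.INTER_CUBIC))
E
```

```text
3.6333 [0.47083971 0.09487108 0.08977911] [6.21371955e-04 5.23195359e-02 9.98630195e-01 1.20279142e-04] [-0.037953    0.72852457 -0.05012429] 0.08748311470035515 [ 0.13 -0.22  1.78  0.    1.58 -1.34]
```

View pics/s1.png

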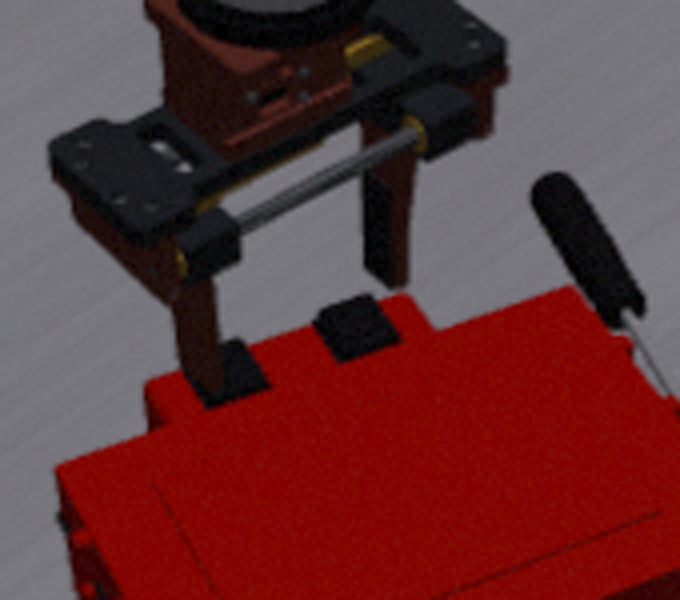

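View pics/t1.png

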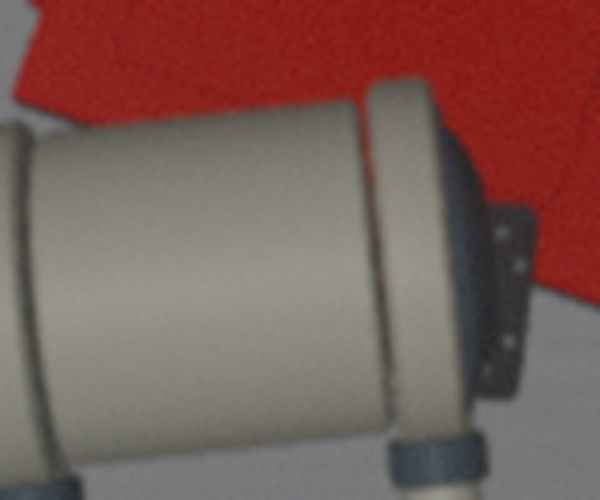

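Scene crop: the right finger (bottom near crop 215,390) hangs by the outer edge of the right button (212–270, 340–405). The left finger (bottom near 400,288) is outside the left button (317–400, 295–360). The top view is blocked by the arm. I'll compare these pixels with the predictions.

```bash
python3 - <<'E'
from h import *
i=get_image("scene")
c=lambda p:((proj(i,p)-[230,110])*4+1.5).round().astype(int).tolist()
s=state();p=s["ee_pos"];j=np.radians(84);J=np.array([np.cos(j),np.sin(j)]);T=np.array([-J[1],J[0]])
g=s["finger_gap"]/2
for sg,n in((1,"L"),(-1,"R")):
    print("tip",n,"inner±,outer±",[c([*(p[:2]+sg*J*a+T*b),p[2]-.008]) for a in(g,.0575) for b in(-.01,.01)])
    m=MID+sg*.031*EY
    print("button",n,[c([*(m+EX*a+EY*b),.07]) for a,b in((-.016,-.0135),(-.016,.0135),(.016,.0135),(.016,-.0135))])
f=cv2.resize(i["frame"][150:225,265:345],None,fx=10,fy=10,interpolation=cv2.INTER_CUBIC)
cv2.imwrite("pics/s2.png",cv2.convertScaleAbs(f,alpha=2.2))
E
```

```text
tip L inner±,outer± [[390, 295], [361, 270], [415, 281], [386, 257]]
button L [[315, 311], [371, 291], [404, 337], [347, 357]]
tip R inner±,outer± [[224, 386], [196, 359], [197, 400], [169, 374]]
button R [[184, 356], [242, 336], [272, 383], [214, 404]]
```

View pics/s2.png

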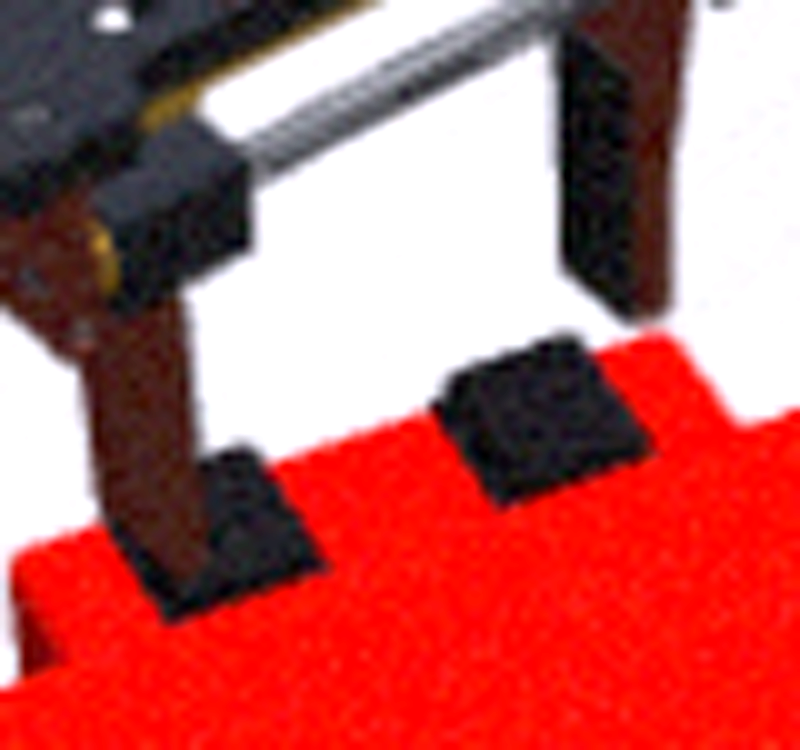

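The fingertips taper, and in this view the buttons sit about 2 mm toward case −y relative to the fingers. I'll shift by that much, turn the jaws to 15° for more overlap, and probe lightly.

```bash
cat >> h.py <<'E'
def rep(t,s0=None):
    s=state();M=np.array(s["moment"]);F=np.array(s["ft_force"])
    # moment component about case x axis (jaw-axis lever)
    print(t,"t%.2f"%s["time"],(s["ee_pos"]*1000).round(1),"F",F.round(2),"Mx' %.3f My' %.3f"%(M[:2]@EX,M[:2]@EY),"gap %.4f"%s["finger_gap"])
    return s
E
python3 - <<'E'
from h import *
C=MID-.0022*EY
move_l([*C,.088],.05,Q(15)); hold(.2); rep("above")
for z in (.078,.0755,.0735):
    move_l([*C,z-.0008],.03); hold(.15); rep(z)
i=get_image("scene")
f=cv2.resize(i["frame"][150:225,265:345],None,fx=10,fy=10,interpolation=cv2.INTER_CUBIC)
cv2.imwrite("pics/s3.png",cv2.convertScaleAbs(f,alpha=2.2))
E
```

```text
above t4.23 [469.8  92.8  88.2] F [-0.3  -0.18 -0.22] Mx' 0.080 My' -0.044 gap 0.0878
0.078 t4.89 [469.8  92.7  77.4] F [ 0.11 -0.95  1.7 ] Mx' 0.133 My' -0.166 gap 0.0876
0.0755 t5.29 [469.9  92.7  75.2] F [-1.68  0.91  5.13] Mx' 0.018 My' 0.043 gap 0.0881
0.0735 t5.69 [469.9  92.8  73.4] F [-1.44 -0.28  7.21] Mx' -0.020 My' 0.198 gap 0.0877
```

View pics/s3.png

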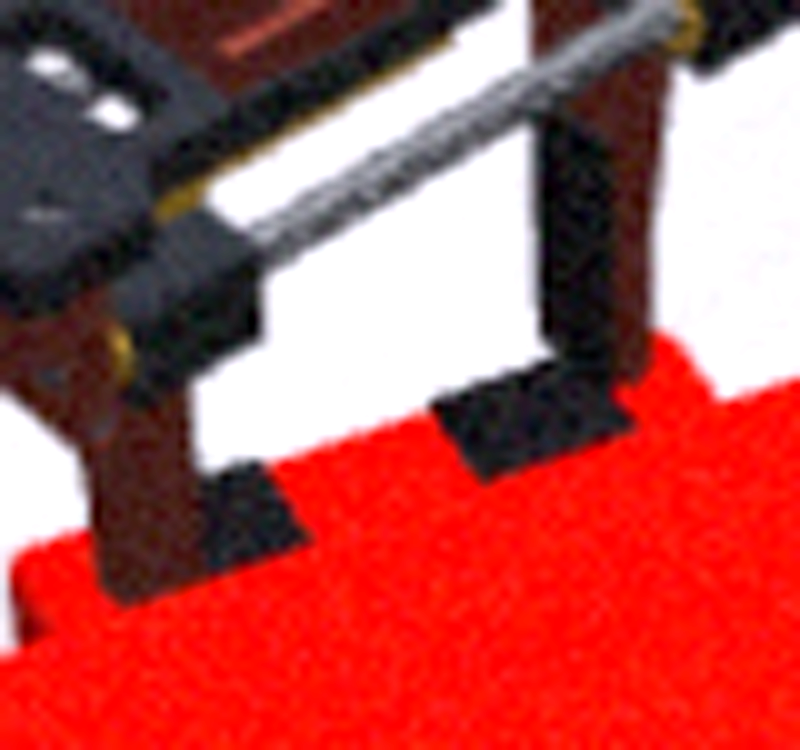

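The force matches both springs: about 7.2 N at 4.6 mm, where two buttons should give 7.6 N. The picture agrees, with both tips on the outer corners of the buttons. Now I'll press right down, watch the lid and let go.

```bash
python3 - <<'E'
from h import *
C=MID-.0022*EY
def lid():
    i=get_image("scene");P=cloud(i);h=cv2.cvtColor(i["frame"],cv2.COLOR_BGR2HSV)
    q=(P[...,:2]-C)@np.stack([EX,EY],1)
    m=((h[...,0]<4)|(h[...,0]>175))&(h[...,1]>180)&(h[...,2]>60)&(i["depth"]>0)&(abs(q[...,1])<.1)&(q[...,0]>.02)&(q[...,0]<.1)
    return (np.percentile(P[m][:,2],98) if m.sum()>20 else 0),i
print("z0",lid()[0])
move_l([*C,.0695],.03); rep("down")
zt=.0695
for k in range(14):
    z,i=lid(); s=rep("lid z %.3f"%z)
    if z>.118: break
    if s["ft_force"][2]<9.5 and zt>.0675: zt-=.0005; move_l([*C,zt],.02)
    else: hold(.12)
cv2.imwrite("pics/s4.png",i["frame"])
E
```

```text
z0 0.09294825123032618
down t6.05 [470.   92.8  71.1] F [-3.84 -0.37 10.46] Mx' -0.051 My' 0.498 gap 0.0875
lid z 0.099 t6.10 [470.   92.8  71.1] F [-3.42 -0.41 10.87] Mx' -0.086 My' 0.538 gap 0.0878
lid z 0.104 t6.27 [470.   92.8  71.1] F [-3.67 -0.81 10.41] Mx' -0.108 My' 0.466 gap 0.0880
lid z 0.110 t6.43 [470.   92.8  71.1] F [-3.54 -0.79 11.22] Mx' -0.059 My' 0.487 gap 0.0879
lid z 0.117 t6.60 [470.   92.8  71.1] F [-3.61 -0.29 10.58] Mx' -0.059 My' 0.499 gap 0.0877
lid z 0.123 t6.77 [470.   92.8  71.1] F [-3.64 -0.92 10.63] Mx' -0.153 My' 0.488 gap 0.0878
```

View pics/s4.png

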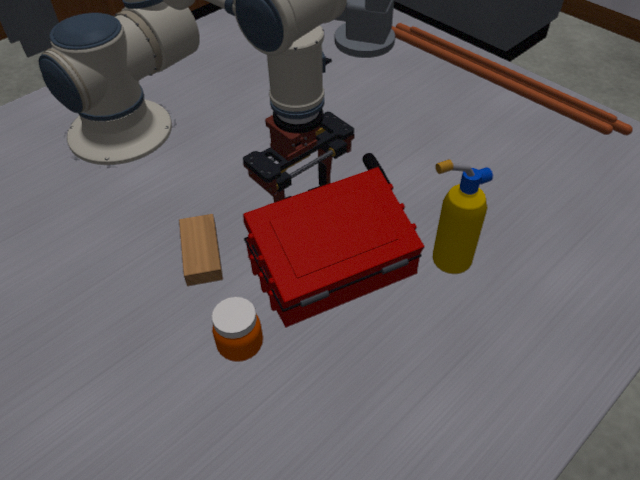

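The lid is rising, with its front edge up about 30–45 mm (0.19–0.28 rad), and both buttons are at the bottom at 10.6 N. I'll hold a moment longer, then lift away.

```bash
python3 - <<'E'
from h import *
C=MID-.0022*EY
hold(.15); rep("before lift")
move_l([*C,.115],.15); rep("lift")
move_l([*(C-.07*EX),.21],.2); rep("back")
move_l([*(C-.07*EX),.30],.2)
j=state()["joint_pos"]; j[0]-=.9; movej(j); rep("aside")
hold(4)
i={n:get_image(n) for n in("scene","top")}; rep("end")
for n in i: np.savez(f"/tmp/{n}E.npz",P=cloud(i[n]),f=i[n]["frame"])
cv2.imwrite("pics/e.png",np.vstack([i["scene"]["frame"][90:390,:],i["top"]["frame"][120:400,:]]))
E
```

```text
before lift t6.92 [470.   92.8  71.1] F [-4.08 -0.09 11.16] Mx' -0.136 My' 0.510 gap 0.0880
lift t7.37 [469.6  92.7 114.2] F [ 0.69 -0.29 -0.22] Mx' 0.122 My' -0.147 gap 0.0876
back t8.11 [403.  114.2 208.5] F [ 0.62  0.82 -0.12] Mx' 0.037 My' -0.117 gap 0.0878
aside t10.07 [ 340.5 -244.3  297.9] F [ 0.18  0.87 -0.68] Mx' 0.080 My' -0.167 gap 0.0879
end t14.18 [ 340.2 -245.   298.2] F [-0.31  0.07 -0.84] Mx' 0.047 My' -0.107 gap 0.0876
```

View pics/e.png

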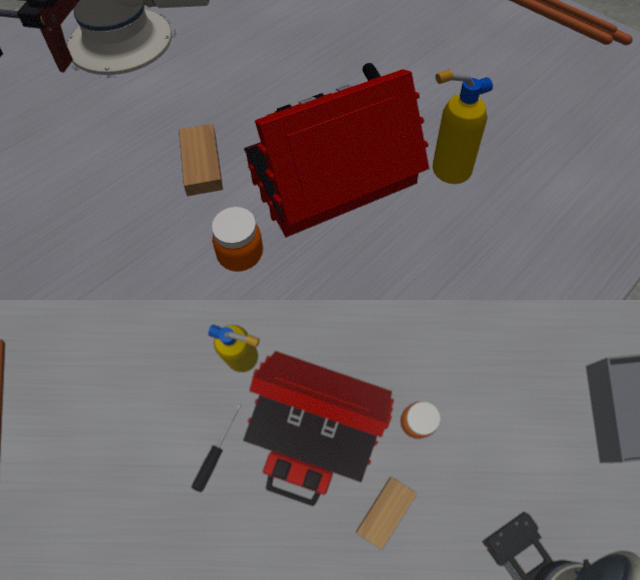

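```bash
python3 - <<'E'
import numpy as np,cv2
C=np.array([.4704,.0948]);A=np.radians(-18);EX=np.array([np.cos(A),np.sin(A)]);EY=np.array([-EX[1],EX[0]])
for n in("top","topE"):
    z=np.load(f"/tmp/{n}.npz");P,f=z["P"],z["f"]
    d=(f.max(2)<60)&(P[...,2]>.055)&(P[...,2]<.085)&(np.hypot(*(P[...,:2]-C).transpose(2,0,1))<.06)
    k,l,s,c=cv2.connectedComponentsWithStats(d.astype(np.uint8))
    for j in range(1,k):
        if s[j,4]>60: print(n,"button",P[l==j].mean(0).round(4),s[j,4])
    h=cv2.cvtColor(f,cv2.COLOR_BGR2HSV)
    for nm,lo,hi in(("wood",(8,60,80),(20,200,255)),("yellow",(22,150,60),(32,255,255)),("white",(0,0,180),(180,40,255))):
        m=(cv2.inRange(h,lo,hi)>0)&(np.hypot(P[...,0]-.55,P[...,1]-.05)<.3)
        v,u=np.nonzero(m); print(n,nm,len(u),u.mean().round(1),v.mean().round(1))
z=np.load("/tmp/sceneE.npz");P,f=z["P"],z["f"];h=cv2.cvtColor(f,cv2.COLOR_BGR2HSV)
m=((h[...,0]<4)|(h[...,0]>175))&(h[...,1]>150)&(h[...,2]>40);print("red max z",np.percentile(P[m][:,2],[50,95,99,99.8]).round(3))
E
```

```text
top button [0.4801 0.1244 0.0697] 243
top button [0.4611 0.0658 0.0696] 245
top wood 2362 384.1 320.2
top yellow 983 237.1 172.3
top white 0 nan nan
topE button [0.4801 0.1243 0.0696] 244
topE button [0.4609 0.0658 0.0695] 248
topE wood 2351 384.9 320.9
topE yellow 980 237.1 172.2
topE white 0 nan nan
red max z [0.136 0.199 0.203 0.773]<stdin>:12: RuntimeWarning: Mean of empty slice.
  ret = ret.dtype.type(ret / rcount)
```

The end picture shows the lid standing open, with its edge at z 0.203 m, which is the height expected at 1.05 rad. Both buttons are back up at z 0.070 and in the same place.

```bash
python3 -c "
from bench import *
print(job_done())"
```

```text
the job is handed in; nothing more can be done
None
```

The case is open and the job is handed in, at about 14 s on the robot's clock. I pressed both catch buttons down together and held them until the lid was past the catches. Then I lifted off and swung the arm clear.

**How it was done:** The gripper only opens fully (88 mm) or closes. I turned the jaws 15° from the line of the buttons, so each fingertip caught the outer corner of one pad. The overlap was only about 3 mm.

**Pressing:**
- The force showed both springs: 7.2 N at 4.6 mm down, then 10.6–11.2 N with both buttons at the bottom.
- I held them down from about 6.0 to 6.9 s. By 6.8 s the lid was at roughly 0.19–0.28 rad, past the 0.15 rad needed.

**Last checks:**
- **Lid:** its top edge stands at z 0.203 m, which matches its open stop at 1.05 rad.
- **Buttons:** both are back up at z 0.070 m, within 0.2 mm of where they started, so the case did not slide.
- **Other things:** the torch is within 0.1 pixel of its first image position and the offcut within 1 pixel. The tub and driver look unmoved, but I only checked them by eye because my colour mask for the tub's white lid found nothing.

**What disagreed:**
- The two cameras placed the buttons about 2–3 mm apart along case y. I corrected by 2.2 mm from the view that showed fingers and buttons together, and the force then confirmed it.
- The lid edge already read z 0.093 m before the full press, against 0.078 m shut. Either it had started rising during the light probe, which went down to about 4.6 mm, or the reading was off. That is why the lid angle above is a range.

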